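Extend the mirror squeegee to its second stop and take it up

ROBOT

A 6-joint arm with a two-finger parallel gripper is mounted at the origin on the work surface. World frame = base frame: x ahead of the robot, y to its left, z up, the work surface at z = 0. Lengths are in mm, angles in rad, forces in N, time in s.
With the tool pointing down it reaches from about 275 to 1000 mm from the base axis. Payload 8.4 kg.
Tool frame: the origin (TCP) lies midway between the tips of the shut fingers; the grasp point (between the pads) lies 19 mm behind it; z points along the fingers, y is the line along which they close (so a half turn about z gives the same grasp; the last joint's range is limited). The gripper opens to 85 mm and grips with 20 to 120 N. Pads are 22 mm wide; open, the fingers measure 114 mm over their backs; the gripper's body (76 mm by 85 mm) begins 54 mm behind the grasp point. The pads swing forward as they close: fully open they stand 13 mm farther back than shut.
Start: joints at [1.238, 0.353, 1.633, -0, 1.155, -0.002], TCP at [202.998, 591.117, 231.281] pointing down, gripper open.
Joint ranges: [-2.63, 2.63], [-0.92, 2.1], [0.06, 2.66], [-1.3, 4.44], [0, 2.69], [-3.02, 3.02]. Speed limits (rad/s): [2.22, 2.22, 2.79, 3.14, 3.14, 3.14].

INTERFACE

Orientations are given as [roll, pitch, yaw] about the fixed x, y, z axes, in that order (R = Rz(yaw) Ry(pitch) Rx(roll)).
In Python, from rig import r gives the robot as it stands.
- The arm moves only by the shell command python3 -m inch 'ROWS' [OPENING] [FORCE]. ROWS is JSON, a list that holds one entry, the list of rows, each a list of 6 numbers: the shift along the tool's x, y, z scaled (see below), then the turn, a rotation vector about the tool's x, y, z scaled (see below). In form: [[[tx, ty, tz, wx, wy, wz], ...]]. A call has 1 to 8 rows; each row is the pose to reach, as a shift and turn from the pose commanded when the call began, along the tool's axes at that moment, turning the shorter way round; what a row does not reach only later rows make up. The controller multiplies each number of a shift by 20 cm and each number of a turn by pi rad. A row lasts 1/12 s, in which the tool goes at most 41.7 mm and 7.16 degrees, less where a joint would pass 70% of its speed; a pose out of reach is approached as far as the arm can. A call with a number of a shift or a turn outside -1 to 1 is refused whole. A call with a gripper value outside its range is refused whole. OPENING is the gripper's target within -1 to 1 (fully open at 1, half-way at 0, shut at -1), set as the call begins (- or left out, the last holds). The fingers move at their own pace and stop on an object; FORCE is the grip in N (left out, the last holds). Time passes only in rows, so rows that repeat a pose let the fingers close. It gives the time, the measured TCP pose, the force, the opening and the grip force at its end, in the units of the state.
- r.sense(): the state, without advancing time (a new reading comes with each control period).
- r.grab_frame(name): name is "scene" or "top" or "wrist"; returns the picture (420x560x3 uint8, red, green, blue); there is no depth.
- r.camera_info(name): a dict with "K" (3x3 intrinsics, pixels), "distortion" ([k1, k2, p1, p2, k3] as OpenCV has them; the pictures are not rectified), "rvec" (rotation vector, rad) and "tvec" (3), from world to camera coordinates, as OpenCV has them; the wrist camera has in their place "mount" (4x4, takes a point from camera to tool coordinates, whose origin is the TCP and whose axes are the flange's). Camera axes: x right, y down, z forward; pixel columns grow to the right and rows downward; lengths in mm; the calibration is good to about 2 mm. A picture is of the moment at which its call begins: read the wrist's pose just before it. camera_info takes no time and is no camera call.
- r.sign_off(): hands the job in; it is judged then, once.
The state is a dict: "clock": time; "qpos": joint angles; "qvel": joint speeds; "joint_efforts": joint torques, N m; "eef_pos": TCP position; "tcp_rot": TCP orientation; "contact_force": force on the tool from outside, world axes, zero at the start; "wrist_torque": the same for the moment, N m; "opening": opening from 0.0 (shut) to 1.0 (fully open); "grasp_force": force on a finger pad.
Only numpy, scipy, OpenCV 4.12 (cv2) and the standard library are available. Lean on these libraries where they do the work, as an engineer would, in place of code of your own. Each camera call takes 0.05 s, during which the arm holds its last target. There are 200 camera calls.

TASK

Get the telescoping squeegee ready for the top of the mirror: while the fork of its rest holds back the head, squeeze in the button on the handle's collar, draw the handle away from the head past the first stop to the second, and let the button spring back out so that the pole is locked. Then take it by the rubber grip of the handle, lift it out of the rest and finish still holding it in the gripper, extended, locked and roughly level, its handle and head a good 10 cm above the vanity top. Leave the other things on the vanity where they are.

Things in the scene. Friction and masses are not known exactly. Their poses are not given: they have to be found in the camera images.
- squeegee: Squeegee handle, loose, lying in its rest. Origin on the pole's axis at the collar's middle, 58 mm above the vanity. x: along the pole to the head; z up. Collar: block x -20 to 20 mm, 30 mm wide (y), 26 mm high, flat sides. Behind it to x -170 mm a flat-sided rubber grip 24 mm wide, 26 mm high, then a hanging loop to -188 mm. Whole tool 0.11 to 0.17 kg; extended, it balances at x -15 to 25 mm.
- squeegee_button (a joint): Metres pressed: 0 out, 0.005 flush. Spring 2 N to start, 5 N when flush. Past 0.0035 the pole slides free; a gripper closed across the collar's two sides at x = 0 with 10 to 25 N holds it flush. Let go, it springs out to 0 only where a slot of the pole is under it (home, first stop, second stop, 2 mm play each way); between stops it stays near 0.003.
- squeegee_pole (a joint): How far the pole is drawn out of the handle, in m: 0 home (as at the start, locked), 0.055 first stop, 0.110 second stop, which is also the hard end of the travel (0.1105). With the button in, it slides with about 1.5 N of friction.
- button_face (a point): Middle of the outer face of the release button: a metal pad 14 mm long and 12 mm high on the collar's -y side, midway along the collar, standing 5 mm proud of it, so 20 mm from the pole's axis. It is pushed in sideways, along the handle's y.
- squeegee_grip (a point): The place to take the handle when lifting: on the axis in the rubber grip, 80 mm behind the collar's middle (x = -80 mm of the handle). At the second stop it is 42 mm behind the rest's saddle, so fingers straddle the grip clear of the saddle there; nearer the collar they would strike the saddle's lips.
- squeegee_butt (a point): On the axis, at the tail end of the rubber grip (x = -168 mm of the handle).
- squeegee_head (a point): Centre of the squeegee's steel cross-bar, on the pole's axis, 75 mm ahead of the collar's middle at home and 185 mm at the second stop. The bar is 170 mm long (y), 18 mm deep (x), 22 mm high, with a rubber blade 20 mm further ahead; the pole behind it is a 14 mm round tube.
- rest: Steel rest, fixed to the vanity top. Origin on the vanity top under the collar's middle as the squeegee lies at the start; x along the pole towards the head, z up. At x -150 to -136 mm a saddle with two lips (55 mm high, gap 29 mm, 37 mm over both) carries the grip, also when the handle is fully drawn. Footplate 270 x 85 x 6 mm. The squeegee slides along -x in it and lifts out straight up.
- rest_fork (a point): Middle of the fork's slot at the pole's axis, 58 mm up, 61 mm ahead of the rest's origin. Its two slippery cheeks are 6 mm thick, 62 mm high, 64 mm over both, slot 24 mm, open at the top; they hold the head's bar back when the handle is pulled. The bar lies ahead of them in a tray (47 mm high, low front lip) with 12 mm play forwards: before lifting, ease it 3 to 6 mm off the cheeks, or it binds.
- toothbrush_stand: Bystander: sage-green ceramic stand with two cups and two brushes, 75 x 150 mm, 190 mm high with the brushes. Origin under its centre.
- dropper_bottle: Bystander: closed amber glass dropper bottle, 38 mm across, 110 mm high. Origin under its centre.
- tweezer_set: Bystander: three steel tweezers on a steel tray 130 x 80 mm, 12 mm high. Origin under its centre.
- switch_tip (a point): Bystander: tip of the small chrome toggle of the demister switch, about 40 mm above the vanity top on a round plate 60 mm across.

How it is judged:
By the outcome, as a careful person would: the job done as asked, in the order asked, and still so for the second after the job is handed in, while the arm keeps its last pose, push and grip.
It also fails if it takes over 48 s, if anything falls off the work surface, if the arm or the gripper's body presses on something with over 40 N, if the wrist force passes 120 N, or if a joint passes its speed limit or range.

## Working session

There is one attempt and no reset: what is moved stays moved. The work goes in short steps, Python scripts to look and compute and a shell command to move; the robot and the scene stay as the last step left them, time stands still between calls to the robot, and variables do not carry over. Pictures are saved under pics/ and viewed, at most 10 in all, crops included, and the job is handed in when it is done.

```bash
mkdir -p pics; ls; python3 - <<'E'
from rig import r
import cv2,numpy as np
s=r.sense();print(s)
for n in("scene","top"):
    f=r.grab_frame(n);cv2.imwrite(f"pics/{n}0.png",cv2.cvtColor(f,cv2.COLOR_RGB2BGR));print(n,r.camera_info(n))
print(r.camera_info("wrist"))
E
```

```text
pics
{'clock': 0.0, 'qpos': array([ 1.23764655e+00,  3.53623841e-01,  1.63414569e+00,  1.61846958e-05,
        1.15522503e+00, -2.41870058e-03]), 'qvel': array([-4.58213719e-04,  5.41351978e-04, -2.11580194e-04, -1.09148501e-03,
        2.78870854e-05,  1.35463397e-03]), 'joint_efforts': array([ 1.18035641e-03, -6.05254340e+01, -3.42077994e+01,  2.35677890e-04,
        9.04762361e-03,  7.64997367e-06]), 'eef_pos': array([202.80508293, 590.66293892, 230.57192961]), 'tcp_rot': array([-3.14019078e+00, -1.81887240e-05,  2.81085502e+00]), 'contact_force': array([-0.54626911, -0.01817633, -0.15415774]), 'wrist_torque': array([-0.03931266,  0.00795686,  0.00121597]), 'grasp_force': 0.0, 'opening': 1.0007293235474455}
scene {'K': array([[438.67661926,   0.        , 279.98712563],
       [  0.        , 438.67661926, 214.64382254],
       [  0.        ,   0.        ,   1.        ]]), 'distortion': array([-0.03498851,  0.        ,  0.        ,  0.        ,  0.        ]), 'rvec': array([ 1.86731448,  1.71008174, -0.63451183]), 'tvec': array([ -67.5857175 , -411.42224337, 1498.5406519 ])}
top {'K
[... 258 characters left out ...]
.1912718 , -2.15360344,  0.09355914]), 'tvec': array([  18.49222139,  605.96010638, 1176.59780974])}
{'K': array([[307.12578114,   0.        , 279.03789812],
       [  0.        , 307.12578114, 211.70635688],
       [  0.        ,   0.        ,   1.        ]]), 'distortion': array([-0.06213958,  0.        ,  0.        ,  0.        ,  0.        ]), 'mount': array([[-4.78724293e-04, -9.65155727e-01, -2.61675740e-01,
         6.71034514e+01],
       [ 9.99999807e-01, -5.65683537e-04,  2.56991745e-04,
         2.52151113e-01],
       [-3.96062713e-04, -2.61675566e-01,  9.65155812e-01,
        -1.42728535e+02],
       [ 0.00000000e+00,  0.00000000e+00,  0.00000000e+00,
         1.00000000e+00]])}
```

View pics/top0.png

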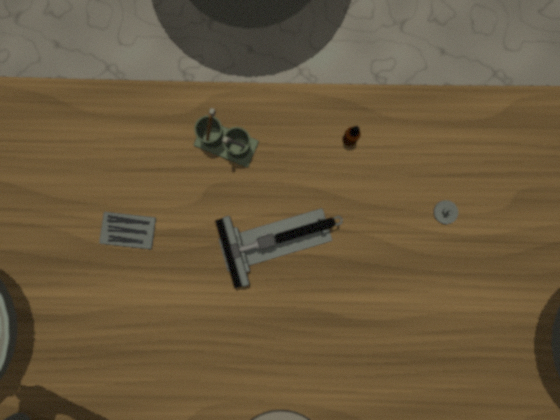

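View pics/scene0.png

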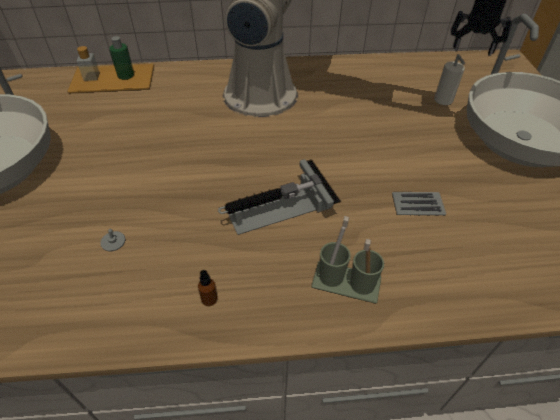

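The top view shows the squeegee head's bar around (232,252), collar near (267,242), butt near (335,224). Tweezers, bottle, stand and switch are all well clear of it. Next I'll measure by ray casting.

```bash
cat > h.py <<'E'
import cv2,numpy as np
from scipy.spatial.transform import Rotation as Ro
from rig import r
def T_tool():
    s=r.sense();T=np.eye(4);T[:3,:3]=Ro.from_euler('xyz',s['tcp_rot']).as_matrix();T[:3,3]=s['eef_pos'];return T
def cam(n):
    c=r.camera_info(n)
    if n=="wrist": M=T_tool()@c['mount'];R=M[:3,:3];o=M[:3,3]
    else: R=cv2.Rodrigues(c['rvec'])[0].T;o=-R@c['tvec']
    return c['K'],c['distortion'],R,o
def shot(n):
    C=cam(n);return cv2.cvtColor(r.grab_frame(n),cv2.COLOR_RGB2BGR),C
def ray(C,uv,z):
    K,d,R,o=C;p=cv2.undistortPoints(np.array(uv,float).reshape(-1,1,2),K,d)[:,0]
    v=np.c_[p,np.ones(len(p))]@R.T
    return o+v*((z-o[2])/v[:,2])[:,None]
def proj(C,P):
    K,d,R,o=C;return cv2.projectPoints((np.array(P,float).reshape(-1,3)-o)@R,np.zeros(3),np.zeros(3),K,d)[0][:,0]
E
python3 - <<'E'
from h import *
C=cam("top");print(ray(C,[[232,252],[267,242],[333,225]],60).round(1)); print(C[3])
print(ray(C,[[225,140],[352,137],[128,231],[446,212]],0).round(0))
I=cv2.imread("pics/top0.png")[200:300,200:350];cv2.imwrite("pics/topc.png",cv2.resize(I,None,fx=5,fy=5,interpolation=cv2.INTER_CUBIC))
E
```

```text
[[ 495.1  124.2   60. ]
 [ 520.1   42.    60. ]
 [ 563.1 -113.9   60. ]]
[ 496.22146847   22.16993256 1226.85971773]
[[ 778.  154.    0.]
 [ 791. -167.    0.]
 [ 543.  389.    0.]
 [ 604. -401.    0.]]
```

View pics/topc.png

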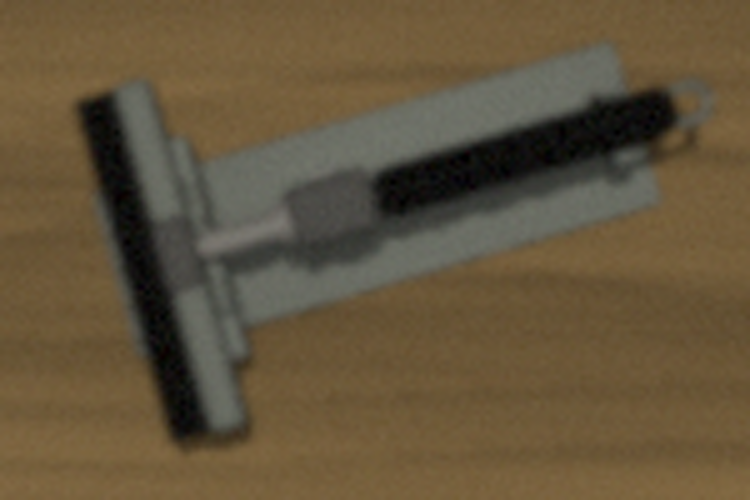

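Collar is roughly at (520,42), pole yaw roughly 105°. I'll bring the wrist over it for a finer measurement.

```bash
python3 -m inch '[[[-0.15,-0.13,0,0,0,0],[-0.35,-0.30,0,0,0,0],[-0.5,-0.43,0,0,0,0],[-0.65,-0.57,0,0,0,0],[-0.8,-0.7,0,0,0,0],[-0.95,-0.82,0,0,0,0],[-1,-0.87,0,0,0,0],[-1,-0.87,0,0,0,0]]]' 1
python3 -m inch '[[[-0.15,-0.13,0,0,0,0],[-0.35,-0.30,0,0,0,0],[-0.5,-0.43,0,0,0,0],[-0.65,-0.57,0,0,0,0],[-0.8,-0.7,0,0,0,0],[-0.95,-0.82,0,0,0,0],[-1,-0.87,0,0,0,0],[-1,-0.87,0,0,0,0]]]'
python3 -m inch '[[[-0.1,-0.1,0,0,0,0.04],[-0.2,-0.2,0.05,0,0,0.08],[-0.3,-0.27,0.1,0,0,0.12],[-0.39,-0.34,0.15,0,0,0.16],[-0.39,-0.34,0.2,0,0,0.2],[-0.39,-0.34,0.2,0,0,0.24],[-0.39,-0.34,0.2,0,0,0.28],[-0.39,-0.34,0.2,0,0,0.31]]]'
python3 -m inch '[[[0,0,0,0,0,0],[0,0,0,0,0,0]]]'
python3 - <<'E'
from h import *
I,C=shot("wrist");cv2.imwrite("pics/w1.png",I);s=r.sense();print(s['eef_pos'],s['tcp_rot'],s['qpos'],s['contact_force'])
np.savez("w1.npz",K=C[0],d=C[1],R=C[2],o=C[3])
E
```

```text
clock: 0.77
eef_pos: [336.8, 358.2, 231.1]
tcp_rot: [-3.14, 0.0, 2.808]
contact_force: [-0.4, 0.2, -0.2]
opening: 0.996
grasp_force: 0.0
clock: 1.43
eef_pos: [469.9, 129.8, 231.2]
tcp_rot: [-3.141, 0.001, 2.808]
contact_force: [-0.7, -0.7, 0.2]
opening: 1.002
grasp_force: 0.0
clock: 2.1
eef_pos: [519.6, 43.7, 190.7]
tcp_rot: [-3.141, -0.001, 1.831]
contact_force: [-0.9, -0.4, 0.8]
opening: 0.999
grasp_force: 0.0
clock: 2.27
eef_pos: [519.8, 43.5, 191.1]
tcp_rot: [-3.141, -0.0, 1.841]
contact_force: [-0.7, -0.4, -0.4]
opening: 0.998
grasp_force: 0.0
[519.82782914  43.35223655 191.15717208] [-3.14135033e+00 -2.77484943e-04  1.84131312e+00] [ 8.01802730e-02  2.38228279e-01  1.89274493e+00  2.67466910e-04
  1.01090990e+00 -1.90478640e-01] [-0.15315683  0.38874829  0.22234391]
```

View pics/w1.png

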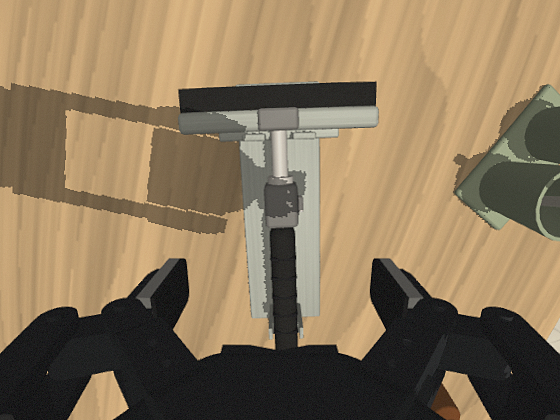

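The wrist view shows the collar at about (282,183–227), the head hub at (278,118), the bar's edges at y≈108–132, and the footplate's long edges at x≈241–251 and x≈319. I'll compute its axis and position.

```bash
python3 - <<'E'
from h import *
f=np.load("w1.npz");C=(f['K'],f['d'],f['R'],f['o'])
def ang(a,b,z,off=0):
    p=ray(C,[a,b],z);d=p[1]-p[0];return p.round(1).tolist(),np.degrees(np.arctan2(d[1],d[0]))+off
print("blade",ang((376,83),(179,90),62,-90)); print("plateR",ang((319,317),(319,138),6)); print("plateL",ang((252,317),(241,140),6))
print("collar rear/front/hub",ray(C,[[282,227],[283,183],[278,118]],71).round(1))
print("plate mid near/far",ray(C,[[285.5,317],[280,139]],6).round(1))
I=cv2.imread("pics/w1.png");cv2.imwrite("pics/w1c.png",cv2.resize(I[70:350,160:400],None,fx=2.1,fy=2.1,interpolation=cv2.INTER_CUBIC))
E
```

```text
blade ([[569.4, 166.1, 62.0], [411.6, 116.7, 62.0]], np.float64(-252.6289195421508))
plateR ([[608.1, -94.0, 6.0], [543.9, 110.2, 6.0]], np.float64(107.46077771778566))
plateL ([[528.7, -115.9, 6.0], [466.0, 86.5, 6.0]], np.float64(107.20527922063842))
collar rear/front/hub [[526.7  26.2  71. ]
 [516.8  65.   71. ]
 [498.2 116.1  71. ]]
plate mid near/far [[ 568.4 -104.9    6. ]
 [ 505.    98.3    6. ]]
```

View pics/w1c.png

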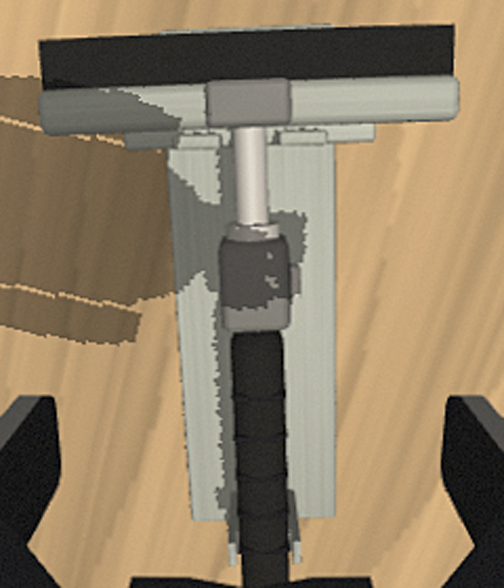

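Yaw is 107.3° and the collar centre is (521.5, 45.3), which agree with the plate axis and the hub. I'll descend to grip across the collar.

```bash
python3 -m inch '[[[0.007,0.01,0.1,0,0,-0.01],[0.007,0.01,0.25,0,0,-0.01],[0.007,0.01,0.4,0,0,-0.01],[0.007,0.01,0.55,0,0,-0.01],[0.007,0.01,0.67,0,0,-0.01],[0.007,0.01,0.74,0,0,-0.01],[0.007,0.01,0.77,0,0,-0.01],[0.007,0.01,0.77,0,0,-0.01]]]'
python3 -m inch '[[[0,0,0,0,0,0],[0,0,0,0,0,0],[0,0,0,0,0,0],[0,0,0,0,0,0],[0,0,0,0,0,0],[0,0,0,0,0,0],[0,0,0,0,0,0],[0,0,0,0,0,0]]]' -1 20
python3 -m inch '[[[0,0,0,0,0,0],[0,0,0,0,0,0],[0,0,0,0,0,0],[0,0,0,0,0,0],[0,0,0,0,0,0],[0,0,0,0,0,0],[0,0,0,0,0,0],[0,0,0,0,0,0]]]'
python3 - <<'E'
from h import *
I,C=shot("wrist");cv2.imwrite("pics/w2.png",I)
E
```

```text
clock: 2.98
eef_pos: [520.6, 44.6, 36.1]
tcp_rot: [-3.139, -0.001, 1.87]
contact_force: [-0.5, -0.1, -0.9]
opening: 1.0
grasp_force: 0.0
clock: 3.65
eef_pos: [521.8, 44.3, 38.3]
tcp_rot: [3.141, 0.0, 1.869]
contact_force: [-3.0, -0.4, 8.6]
opening: 0.348
grasp_force: 25.8
clock: 4.32
eef_pos: [521.8, 44.2, 38.3]
tcp_rot: [3.141, 0.0, 1.869]
contact_force: [-2.4, -0.2, 8.4]
opening: 0.348
grasp_force: 25.8
```

View pics/w2.png

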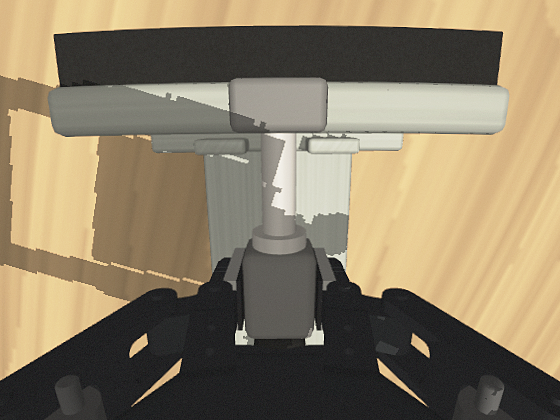

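Gripped across the collar at x≈0, with the opening of 0.348 (~29.6 mm) showing the button flush. I'll relieve the slight downward push, then draw.

```bash
python3 -m inch '[[[0,0,-0.008,0,0,0],[-0.04,0,-0.008,0,0,0],[-0.09,0,-0.008,0,0,0],[-0.14,0,-0.008,0,0,0],[-0.19,0,-0.008,0,0,0],[-0.24,0,-0.008,0,0,0],[-0.29,0,-0.008,0,0,0],[-0.34,0,-0.008,0,0,0]]]'
python3 -m inch '[[[-0.04,0,0,0,0,0],[-0.08,0,0,0,0,0],[-0.12,0,0,0,0,0],[-0.15,0,0,0,0,0],[-0.18,0,0,0,0,0],[-0.2,0,0,0,0,0],[-0.2,0,0,0,0,0],[-0.2,0,0,0,0,0]]]'
python3 -m inch '[[[-0.01,0,0,0,0,0],[-0.015,0,0,0,0,0],[-0.02,0,0,0,0,0],[-0.02,0,0,0,0,0],[-0.02,0,0,0,0,0]]]'
python3 - <<'E'
from h import *
I,C=shot("wrist");cv2.imwrite("pics/w3.png",I);s=r.sense();print(s['eef_pos'],s['contact_force'],s['opening'],np.hypot(*(s['eef_pos'][:2]-[521.8,44.3])))
E
```

```text
clock: 5.03
eef_pos: [541.9, -22.0, 38.8]
tcp_rot: [3.141, -0.0, 1.868]
contact_force: [1.0, 2.9, -0.4]
opening: 0.349
grasp_force: 24.6
clock: 5.7
eef_pos: [552.9, -59.3, 38.8]
tcp_rot: [-3.141, 0.0, 1.868]
contact_force: [0.8, 0.7, -1.5]
opening: 0.347
grasp_force: 24.5
clock: 6.12
eef_pos: [554.1, -62.7, 38.8]
tcp_rot: [-3.141, -0.0, 1.869]
contact_force: [-1.0, 1.0, -1.1]
opening: 0.347
grasp_force: 24.6
[554.10375488 -62.75778714  38.79028218] [-1.60517245  0.18055578 -0.83305628] 0.3497019721849479 111.8253207726728
```

View pics/w3.png

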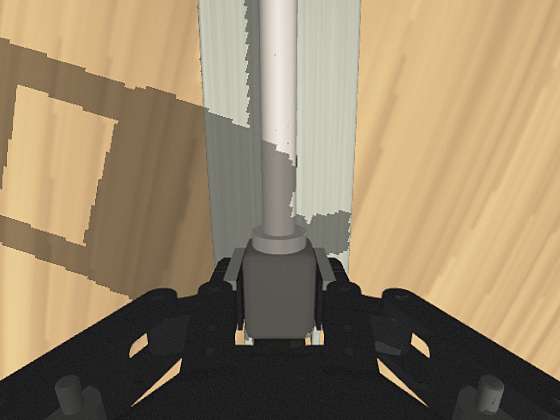

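The collar stays in the same place between the pads and the pole is drawn out. There's no hard-end force yet, so I'll creep on until the stop is felt.

```bash
for i in 1 2; do python3 -m inch '[[[-0.005,0,0,0,0,0],[-0.005,0,0,0,0,0],[-0.005,0,0,0,0,0]]]'; done
```

```text
clock: 6.42
eef_pos: [554.3, -63.3, 38.7]
tcp_rot: [-3.141, -0.001, 1.868]
contact_force: [-1.3, 5.8, -1.3]
opening: 0.348
grasp_force: 24.6
clock: 6.67
eef_pos: [554.1, -63.4, 38.5]
tcp_rot: [-3.14, -0.002, 1.868]
contact_force: [-2.6, 10.5, -1.3]
opening: 0.347
grasp_force: 24.5
```

The hard end is reached at 112.5 mm with the force rising to 10 N. I'll relax and release, then rise and move back over the grip.

```bash
python3 -m inch '[[[0.01,0,0,0,0,0],[0.01,0,0,0,0,0],[0.01,0,0,0,0,0]]]'
python3 -m inch '[[[0,0,0,0,0,0],[0,0,0,0,0,0],[0,0,0,0,0,0],[0,0,0,0,0,0],[0,0,0,0,0,0],[0,0,0,0,0,0],[0,0,0,0,0,0],[0,0,0,0,0,0]]]' 1
python3 -m inch '[[[0,0,-0.1,0,0,0],[0,0,-0.25,0,0,0],[0,0,-0.4,0,0,0],[0,0,-0.5,0,0,0],[0,0,-0.55,0,0,0],[0,0,-0.55,0,0,0],[0,0,-0.55,0,0,0]]]'
python3 - <<'E'
from h import *
I,C=shot("wrist");cv2.imwrite("pics/w4.png",I);np.savez("w4.npz",K=C[0],d=C[1],R=C[2],o=C[3])
E
```

```text
clock: 6.92
eef_pos: [554.8, -63.0, 39.1]
tcp_rot: [3.141, 0.001, 1.869]
contact_force: [0.2, 1.4, -1.9]
opening: 0.349
grasp_force: 24.5
clock: 7.58
eef_pos: [554.4, -62.8, 38.9]
tcp_rot: [3.142, 0.0, 1.868]
contact_force: [0.0, -0.6, 0.1]
opening: 1.001
grasp_force: 0.0
clock: 8.17
eef_pos: [554.2, -62.8, 148.5]
tcp_rot: [3.141, 0.0, 1.868]
contact_force: [-1.1, -0.3, -0.4]
opening: 1.0
grasp_force: 0.0
```

View pics/w4.png

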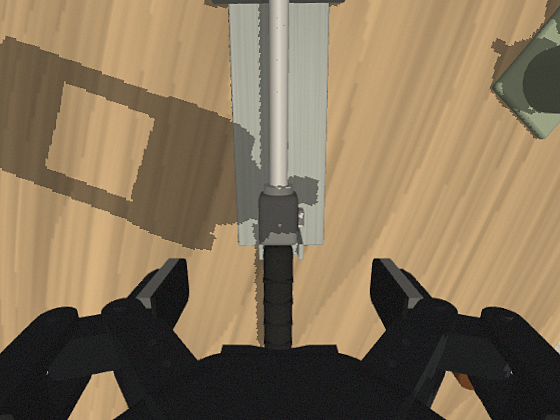

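The collar lies at (279,190–245), with something at its right side (300,215) that looks like the button. I'll check with one zoom.

```bash
python3 - <<'E'
from h import *
I=cv2.imread("pics/w4.png")
J=cv2.convertScaleAbs(I[175:265,225:335],alpha=1.6,beta=10)
cv2.imwrite("pics/w4c.png",cv2.resize(J,None,fx=6,fy=6,interpolation=cv2.INTER_CUBIC))
f=np.load("w4.npz");C=(f['K'],f['d'],f['R'],f['o'])
print(ray(C,[[279,193],[279,244]],71).round(1))
E
```

```text
[[547.3 -42.4  71. ]
 [559.  -80.5  71. ]]
```

View pics/w4c.png

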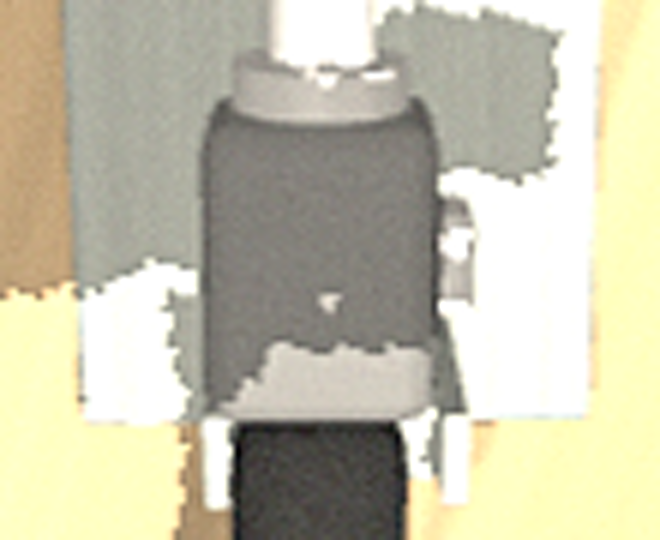

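The button stands about 4.6 mm proud, so the pole is locked at the second stop. Next I'll go to the grip point, 80 mm behind the collar.

```bash
python3 -m inch '[[[-0.1,0,0,0,0,0],[-0.25,0,0,0,0,0],[-0.38,0,0,0,0,0],[-0.4,0,0,0,0,0],[-0.4,0,0,0,0,0]]]'
python3 -m inch '[[[0,0,0.1,0,0,0],[0,0,0.25,0,0,0],[0,0,0.4,0,0,0],[0,0,0.5,0,0,0],[0,0,0.54,0,0,0],[0,0,0.54,0,0,0],[0,0,0.54,0,0,0]]]'
python3 -m inch '[[[0,0,0,0,0,0],[0,0,0,0,0,0],[0,0,0,0,0,0],[0,0,0,0,0,0],[0,0,0,0,0,0],[0,0,0,0,0,0],[0,0,0,0,0,0],[0,0,0,0,0,0]]]' -1 80
python3 -m inch '[[[0,0,0,0,0,0],[0,0,0,0,0,0],[0,0,0,0,0,0],[0,0,0,0,0,0]]]'
```

```text
clock: 8.63
eef_pos: [577.2, -140.4, 146.9]
tcp_rot: [-3.139, -0.001, 1.866]
contact_force: [0.5, 0.4, 0.4]
opening: 0.999
grasp_force: 0.0
clock: 9.22
eef_pos: [577.5, -138.6, 40.7]
tcp_rot: [-3.141, -0.001, 1.869]
contact_force: [0.2, -0.7, 0.0]
opening: 1.0
grasp_force: 0.0
clock: 9.88
eef_pos: [578.1, -139.4, 41.6]
tcp_rot: [3.141, 0.0, 1.868]
contact_force: [-1.1, -0.7, 5.6]
opening: 0.263
grasp_force: 81.2
clock: 10.22
eef_pos: [578.1, -139.4, 41.6]
tcp_rot: [3.141, 0.0, 1.868]
contact_force: [-1.0, 0.6, 5.9]
opening: 0.272
grasp_force: 81.2
```

Gripped at about 23 mm opening. I'll ease the bar 4.5 mm forward off the cheeks and begin lifting gently.

```bash
python3 -m inch '[[[0.005,0,-0.004,0,0,0],[0.012,0,-0.006,0,0,0],[0.018,0,-0.006,0,0,0],[0.023,0,-0.006,0,0,0],[0.023,0,-0.006,0,0,0],[0.023,0,-0.006,0,0,0]]]'
python3 -m inch '[[[0,0,-0.01,0,0,0],[0,0,-0.02,0,0,0],[0,0,-0.035,0,0,0],[0,0,-0.05,0,0,0],[0,0,-0.065,0,0,0],[0,0,-0.08,0,0,0],[0,0,-0.1,0,0,0],[0,0,-0.1,0,0,0]]]'
```

```text
clock: 10.72
eef_pos: [576.3, -134.7, 41.9]
tcp_rot: [-3.141, -0.0, 1.869]
contact_force: [0.1, 0.7, -0.9]
opening: 0.267
grasp_force: 80.2
clock: 11.38
eef_pos: [577.0, -135.0, 63.0]
tcp_rot: [3.141, 0.001, 1.868]
contact_force: [0.4, -0.1, -1.6]
opening: 0.266
grasp_force: 80.2
```

Free, carrying about 1.5 N of weight without binding. I'll continue up.

```bash
python3 -m inch '[[[0,0,-0.05,0,0,0],[0,0,-0.13,0,0,0],[0,0,-0.22,0,0,0],[0,0,-0.32,0,0,0],[0,0,-0.42,0,0,0],[0,0,-0.51,0,0,0],[0,0,-0.58,0,0,0],[0,0,-0.62,0,0,0]]]'
python3 -m inch '[[[0,0,0,0,0,0],[0,0,0,0,0,0],[0,0,0,0,0,0],[0,0,0,0,0,0],[0,0,0,0,0,0],[0,0,0,0,0,0]]]'
python3 - <<'E'
from h import *
I,C=shot("scene");W,_=shot("wrist")
cv2.imwrite("pics/s5.png",np.hstack([cv2.resize(I[60:340,180:460],(400,400)),cv2.resize(W[:,70:490],(400,400))]));cv2.imwrite("pics/w5.png",W)
E
```

```text
clock: 12.05
eef_pos: [577.2, -135.0, 188.6]
tcp_rot: [3.139, 0.001, 1.868]
contact_force: [0.8, -0.4, -1.4]
opening: 0.268
grasp_force: 80.1
clock: 12.55
eef_pos: [576.1, -134.8, 185.3]
tcp_rot: [-3.141, -0.001, 1.868]
contact_force: [-0.5, -0.1, -0.9]
opening: 0.27
grasp_force: 80.1
```

View pics/s5.png

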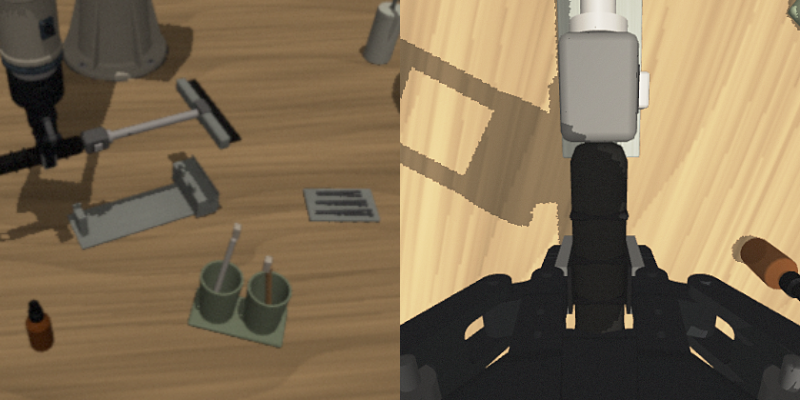

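The squeegee is out of the rest, extended and with its button out, and the bystanders haven't moved. Last, a level check from the hub's pixel, about (323,140) in the scene view.

```bash
python3 - <<'E'
from h import *
C=cam("scene")
for z in (150,180,204,230): print(z,proj(C,[497.4,118.3,z]).round(1))
s=r.sense();print(s['contact_force'],s['opening'],s['grasp_force'])
E
```

```text
150 [[319.6 155.2]]
180 [[320.6 145.6]]
204 [[321.4 137.6]]
230 [[322.3 128.7]]
[ 0.52998027 -0.89866421 -0.58587924] 0.26621906061590833 80.13018250465393
```

The head is at z≈195–204, so the tool is level and well clear. Handing in.

```bash
python3 -c "
from rig import r
print(r.sign_off())"
```

```text
the job is handed in; nothing more can be done
None
```

The squeegee is extended to the second stop with its button sprung back out and locked, and the gripper holds it by the rubber grip, roughly level and about 20 cm above the vanity; nothing else was touched, and the job was handed in at about 12.6 s.

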